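# Tip up the large coaster and rack it

### The arm

A 6-joint arm with a two-finger parallel gripper is mounted at the origin on the work surface. World frame = base frame: x ahead of the robot, y to its left, z up, the work surface at z = 0. Lengths are in m, angles in degrees, forces in N, time in s.
With the tool pointing down it reaches from about 0.25 to 0.725 m from the base axis. Payload 9.7 kg.
Tool frame: the origin (TCP) lies on the centre line of the jaws, within the pads' length; the fingertips stand 19 mm ahead of it and the grasp point (between the pads) is the TCP; z points along the fingers, y is the direction in which the jaws open and shut (so a half turn about z gives the same grasp; the last joint's range is limited). The gripper opens to 85 mm and grips with 20 to 120 N. Pads are 22 mm wide; open, the fingers measure 114 mm over their backs; the gripper's body (76 mm by 85 mm) begins 54 mm behind the grasp point. The pads swing forward as they close: fully open they stand 13 mm farther back than shut.
Start: joints at [0, 4.979, 10.078, 95.1, 0, 90], TCP at [0.55, -0, 0.215] pointing down, gripper open.
Joint ranges: [-179.16, 179.16], [-48.56, 103.87], [-65.8, 70.77], [-126.05, 130.52], [-82.76, 87.17], [-180, 180]. Speed limits (degrees/s): [127.2, 127.2, 147.25, 180, 180, 180].

### API

Orientations are given as [roll, pitch, yaw] about the fixed x, y, z axes, in that order (R = Rz(yaw) Ry(pitch) Rx(roll)).
In Python, from workcell import bot gives the robot as it stands.
- The arm moves only by the tool servo_tool, never from a script. Its argument "motion" is a list that holds one entry, the list of rows, each a list of 6 numbers: the shift along the tool's x, y, z in mm, then the turn, a rotation vector about the tool's x, y, z in rad. A call has 1 to 5 rows; each row shifts and turns the commanded pose from where the row before left it, along the tool's axes as they then stand; what a row does not reach is not made up. A row lasts 1/10 s, in which the tool goes at most 50 mm and 8.59 degrees, less where a joint would pass 70% of its speed; a pose out of reach is approached as far as the arm can. A call is refused whole if a number of a shift passes 50 or a number of a turn 0.15, either way. A call with a gripper value outside its range is refused whole. "gripper" is the finger opening in mm, from 0 to 85.4, set as the call begins (left out, the last holds). The fingers move at their own pace and stop on an object; "newtons" is the grip in N (left out, the last holds). Time passes only in rows, so rows that do not move let the fingers close. It gives the time, the measured TCP pose, the force and the opening at its end, in the units of the state.
- bot.get_obs(): the state, without advancing time (a new reading comes with each control period).
- bot.camera(name): name is "scene" or "side" or "wrist"; returns a dict with "color" (480x640x3 uint8, red, green, blue), "fx", "fy", "cx", "cy" (pixels), "R" (3x3) and "t" (3): a world point X has camera coordinates R X + t. Camera axes: x right, y down, z forward; pixel columns grow to the right and rows downward; lengths in m; the calibration is good to about 2 mm. The wrist camera is an equidistant fisheye: a pixel r from the principal point sees the ray r / f radians off the axis. A picture is of the moment at which its call begins. There is no depth.
- bot.job_done(): hands the job in, once; it reports no verdict.
Trained networks look in a picture, given as the dict that the camera call returned (one of the last four; its "shot" number tells which), for a name from the list of things; names that differ only in an ending like _2 or _b are one class to them, and where a whole thing is asked for, a point or a joint stands for the part that bears it (a point fixed in the world has none). Each returns a list of dicts, best first, with "confidence" (0 to 1); they miss things now and then, are a little off and sometimes report something else, mostly with a low value. They report only what shows in the picture. A call takes as long as a camera call.
- bot.look_for(picture, label): "rect" ([left, top, width, height] in pixels, round what is visible of it).
The state is a dict: "time": time; "q": joint angles; "qd": joint speeds; "joint_efforts": joint torques, N m; "ee_pos": TCP position; "tcp_rot": TCP orientation; "wrist_force": force on the tool from outside, world axes, zero at the start; "torque": the same for the moment, N m; "opening": finger opening in m.
Only numpy, scipy, OpenCV 4.12 (cv2) and the standard library are available. Lean on these libraries where they do the work, as an engineer would, in place of code of your own. Each camera call takes 0.05 s, during which the arm holds its last target.

### The job

On the dormitory desk, the larger of the two round wooden coasters lies sunk in the pocket of its wooden dock: press down its edge over the deep end of the pocket so that it tips and stays leaning on the pocket wall with its opposite edge raised. Then take it by the raised edge and stand it on edge in the slot of the empty upright rack. Leave the smaller coaster lying in its own dock.

Things in the scene. Friction and masses are not known exactly. Their poses are not given: they have to be found in the camera images.
- coaster_centre (a point): centre (half-way up) of the large coaster: loose dark wooden disc, 84 mm across, 12 mm thick, 55 g, z its axis; starts flat in the dock. Pressed down (under 8 N) about 25 mm deep at the dock's x = +20 to +38 mm, it tips about the edge at x = +4 mm, falls into the well by itself past 40 degrees and stays leaning on that edge 50 to 70 degrees from flat, its -x edge up.
- dock: fixed light wooden block, x -50 to +62, y +-53, 51 mm high; origin on the desk under the coaster's middle. Pocket floor 38 mm above the desk from x = -43 to +4 mm; beyond that a well 34 mm deeper, 87 mm wide, open to x = +54 mm, its end wall sloping in to +36 mm at the bottom. A 12 mm gap shows beside the coaster at this deep +x end, which points away from the robot (within 30 degrees).
- rack: fixed empty upright rack, light wood: base plate 80 (x) by 130 (y) by 5 mm with a slot open at the top, inside 34 mm wide (x), 110 mm long (y), floor 5 mm and wall tops 40 mm above the desk, walls 5 mm thick; origin on the desk under the slot's middle. The coaster is to stand in it, its axis along the rack's x.
- small_coaster_centre (a point): centre of the smaller coaster, a disc of the same wood, 60 mm across, 12 mm thick, lying in a like dock (same outside size); it is to be left there.

How it is judged:
By the outcome, as a careful person would: the job done as asked, in the order asked, and still so for the second after the job is handed in, with the robot touching nothing.
It also fails if it takes over 48 s, if anything falls off the work surface, if the arm or the gripper's body presses on something with over 40 N, if the wrist force passes 120 N, or if a joint passes its speed limit or range.

## Working session

There is one attempt and no reset: what is moved stays moved. The work goes in short steps, Python scripts to look and compute and a tool call to move; the robot and the scene stay as the last step left them, time stands still between calls to the robot, and variables do not carry over. Pictures are saved under pics/ and viewed, and the job is handed in when it is done.

Besides the shell and the picture viewer there is one more tool, called after "Emit:" by a JSON object that holds its "api" and its "payload", one argument or row to a line. servo_tool: Moves the arm, as the interface text tells. Its arguments: {"type":"object","properties":{"motion":{"type":"array","items":{"type":"array","items":{"type":"array","items":{"type":"number"}}}},"gripper":{"type":"number"},"newtons":{"type":"number"}},"required":["motion"]}

```bash
ls; mkdir -p pics; python3 - <<'E'
from workcell import bot
import cv2
print(bot.get_obs())
for n in ["scene","side","wrist"]:
    p=bot.camera(n)
    cv2.imwrite(f"pics/{n}0.png",p["color"][:,:,::-1])
    print(n,p["fx"],p["fy"],p["cx"],p["cy"],p["R"],p["t"])
    for l in ["coaster_centre","dock","rack","small_coaster_centre"]:
        print(l,[(d["rect"],round(d["confidence"],2)) for d in bot.look_for(p,l)[:3]])
    import pickle; pickle.dump(p,open(f"pics/{n}0.pkl","wb"))
E
```

```text
pics
{'time': 0.0, 'q': array([-1.11803471e-03,  5.01127859e+00,  1.00340296e+01,  9.50994257e+01,
       -1.59068009e-04,  9.00000751e+01]), 'qd': array([ 0.05224448,  0.00060633,  0.00012064, -0.03158822, -0.04776303,
       -0.04102579]), 'joint_efforts': array([ 7.68234549e-04, -5.20392072e+01,  4.64802504e+01,  1.63646933e-02,
        2.23589603e-05, -6.77332673e-05]), 'ee_pos': array([ 5.49747006e-01, -1.15647462e-05,  2.13977570e-01]), 'tcp_rot': array([-1.79923325e+02,  1.59168415e-04,  8.99988070e+01]), 'wrist_force': array([-0.18490727, -0.33924347,  0.21848123]), 'torque': array([ 0.02378468,  0.03165525, -0.02559853]), 'opening': 0.0852980197209504}
scene 583.8914083275854 583.8914083275854 320.66414348511233 249.70115185191702 [[-0.54480237  0.83851448 -0.00915644]
 [ 0.68915516  0.44148569 -0.57459163]
 [-0.47776097 -0.31934909 -0.81838904]] [ 0.31994751 -0.34210037  1.24752724]
coaster_centre [([334.7, 214.2, 47.4, 45.1], 0.6)]
dock [([311.8, 204.6, 92.5, 88.2], 0.89)]
rack [([178.0, 179.9, 81.1, 63.1], 0.97)]
small_coaster_centre [([476.8, 305.8, 44.4, 42.6], 0.87)]
s
[... 190 characters left out ...]
6]] [0.49402988 0.19652582 0.90775237]
coaster_centre [([316.8, 244.2, 50.3, 31.8], 0.96)]
dock [([293.9, 228.3, 85.2, 74.9], 0.75)]
rack [([332.2, 159.4, 51.5, 52.7], 0.83)]
small_coaster_centre [([243.2, 344.7, 37.7, 34.3], 0.94)]
wrist 371.64829954431775 371.64829954431775 313.4124092170929 241.4491831725397 [[ 9.99999893e-01  2.23457619e-04  4.05666438e-04]
 [ 9.96210958e-05 -9.59183722e-01  2.82783624e-01]
 [ 4.52298799e-04 -2.82783553e-01 -9.59183641e-01]] [-0.5510378  -0.03649658  0.38102672]
coaster_centre [([205.0, 150.7, 93.6, 93.5], 0.58)]
dock [([185.6, 131.4, 148.7, 136.5], 0.92)]
rack [([280.0, 347.6, 72.9, 65.7], 0.77)]
small_coaster_centre [([282.0, 351.3, 72.6, 58.5], 0.15)]
```

View pics/scene0.png

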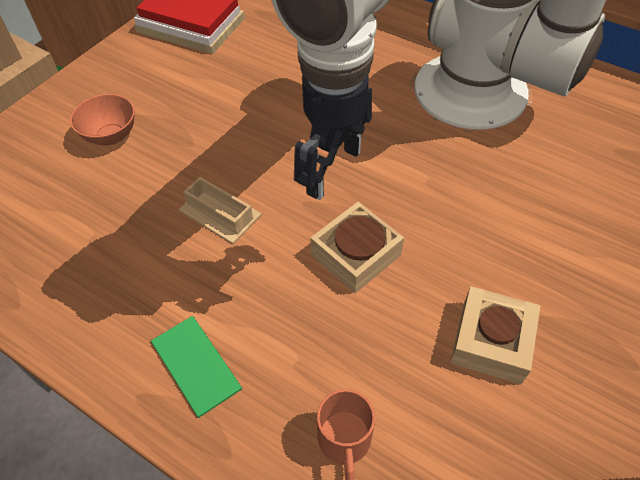

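View pics/side0.png

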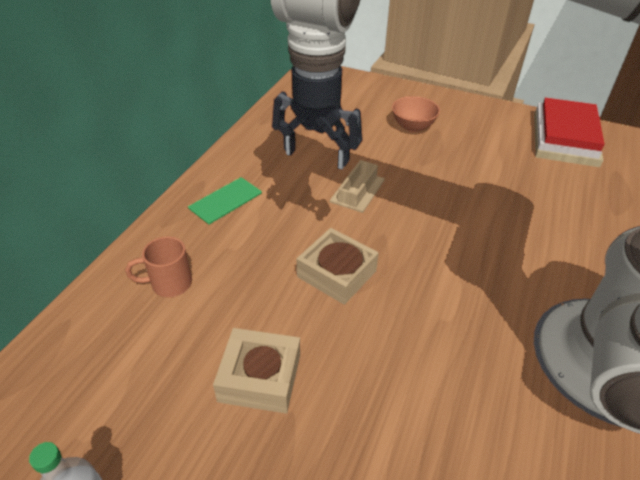

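View pics/wrist0.png

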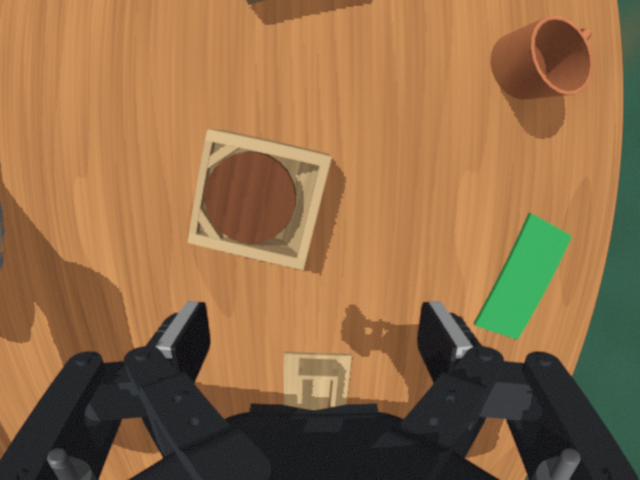

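The large coaster's dock is at scene (357,245) and wrist (258,200). Its gap is on the right, the +x end. The rack is at scene (222,210) and side (358,187). I'll zoom in to pick out the corners.

```bash
python3 - <<'E'
import cv2,numpy as np
def crop(n,x,y,w,h,s):
    im=cv2.imread(f"pics/{n}0.png")[y:y+h,x:x+w]
    im=cv2.resize(im,None,fx=s,fy=s,interpolation=cv2.INTER_CUBIC)
    for i in range(0,w,10):
        cv2.line(im,(i*s,0),(i*s,6 if i%50 else 14),(0,0,255),1)
        if i%20==0: cv2.putText(im,str(x+i),(i*s,24),0,.35,(0,0,255))
    for i in range(0,h,10):
        cv2.line(im,(0,i*s),(6,i*s),(0,0,255),1)
        if i%20==0: cv2.putText(im,str(y+i),(8,i*s+4),0,.35,(0,0,255))
    return im
a=crop("scene",300,190,110,110,5);cv2.imwrite("pics/c1.png",a)
a=crop("scene",170,170,100,80,6);cv2.imwrite("pics/c2.png",a)
a=crop("side",325,150,65,65,8);cv2.imwrite("pics/c3.png",a)
a=crop("side",285,220,100,90,6);cv2.imwrite("pics/c4.png",a)
a=crop("wrist",180,120,160,160,3);cv2.imwrite("pics/c5.png",a)
E
```

```text
(no output)
```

View pics/c1.png

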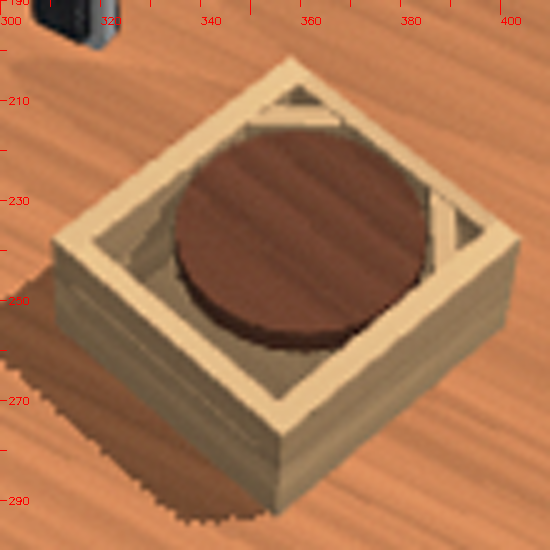

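View pics/c2.png

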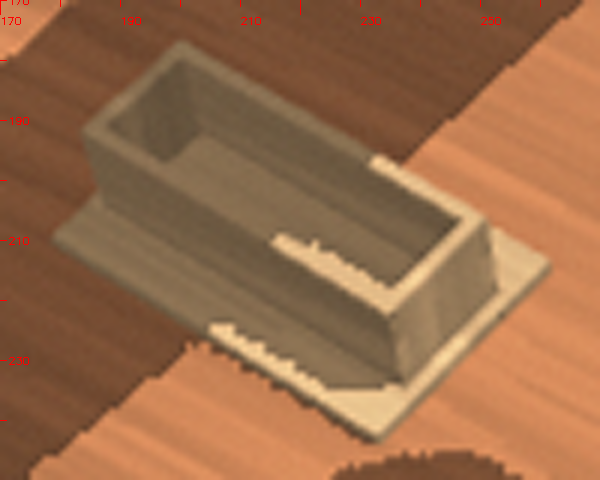

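View pics/c3.png

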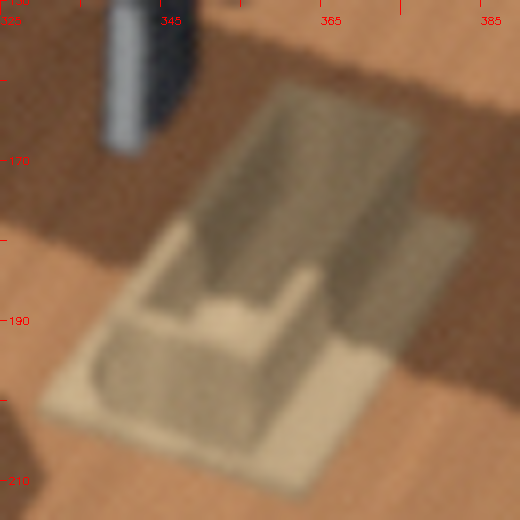

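View pics/c4.png

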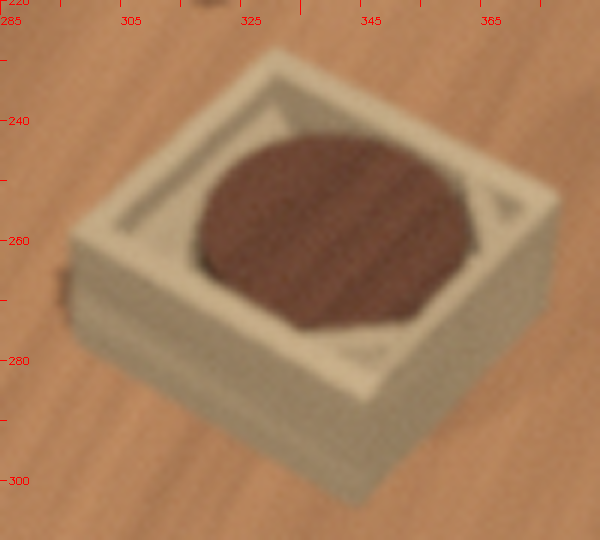

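View pics/c5.png

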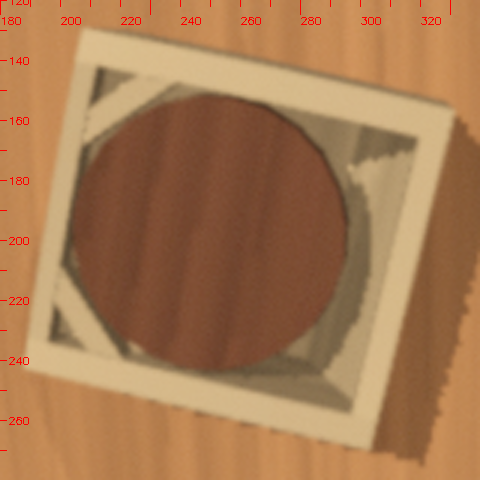

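```bash
cat > h.py <<'E'
import numpy as np,pickle
from scipy.optimize import least_squares
def proj(p,X):
    X=np.atleast_2d(X); c=X@np.array(p["R"]).T+p["t"]
    if p.get("_w"):
        rr=np.hypot(c[:,0],c[:,1]); th=np.arctan2(rr,c[:,2]); s=th/np.maximum(rr,1e-9)
        return np.c_[p["cx"]+p["fx"]*c[:,0]*s,p["cy"]+p["fy"]*c[:,1]*s]
    return np.c_[p["cx"]+p["fx"]*c[:,0]/c[:,2],p["cy"]+p["fy"]*c[:,1]/c[:,2]]
def load(n,k=0):
    p=pickle.load(open(f"pics/{n}{k}.pkl","rb")); p["_w"]=n=="wrist"; return p
def rz(a): c,s=np.cos(a),np.sin(a); return np.array([[c,-s,0],[s,c,0],[0,0,1]])
def place(v,L): return np.array(L)/1000@rz(v[2]).T+[v[0],v[1],0]
E
cat > fit.py <<'E'
from h import *
P={n:load(n) for n in("scene","side","wrist")}
A,B=62,-50
D=dict(scene=[((311,237.6),(62,-53,51)),((358,201.6),(-50,-53,51)),((404,237.6),(-50,53,51)),((355.6,276.4),(62,53,51)),((355.6,292.6),(62,53,0)),((312,256),(62,-53,0)),((400.4,255.6),(-50,53,0))],
 side=[((297,258.7),(62,53,51)),((331.2,228),(62,-53,51)),((378.3,252.8),(-50,-53,51)),((346.3,287),(-50,53,51)),((344.2,304.2),(-50,53,0)),((298,275.8),(62,53,0)),((376.2,270.8),(-50,-53,0))],
 wrist=[((207.3,129),(-50,53,51)),((331.7,155),(62,53,51)),((304,270),(62,-53,51)),((189,243.3),(-50,-53,51))])
K=dict(scene=[((178.7,209.7),(40,-65,5)),((233,243.3),(40,65,5)),((261.7,214.2),(-40,65,5)),((200.5,177),(-22,-60,40)),((184.7,192.5),(22,-60,40)),((235.5,221.3),(22,60,40)),((251.2,206.3),(-22,60,40))],
 side=[((330,201.3),(40,65,5)),((363.1,211.9),(-40,65,5)),((384.4,178.5),(-40,-65,5)),((360.6,160.6),(22,-60,40)),((377.5,165.6),(-22,-60,40)),((338.8,190),(22,60,40)),((356.9,193.8),(-22,60,40))])
for nm,S in(("dock",D),("rack",K)):
    for cams in [list(S)]+[[c] for c in S]:
        f=lambda v:np.concatenate([(proj(P[c],place(v,[q[1] for q in S[c]]))-[q[0] for q in S[c]]).ravel() for c in cams])
        r=least_squares(f,[.55,.1 if nm=="dock" else -.1,0],loss="soft_l1")
        print(nm,cams,r.x[:2].round(4),np.degrees(r.x[2]).round(2),"maxres",abs(f(r.x)).max().round(2))
E
python3 fit.py
```

```text
dock ['scene', 'side', 'wrist'] [0.4932 0.0169] -13.33 maxres 2.28
dock ['scene'] [0.4939 0.0171] -13.72 maxres 1.06
dock ['side'] [0.4896 0.0173] -14.02 maxres 0.73
dock ['wrist'] [0.494  0.0168] -13.07 maxres 1.92
rack ['scene', 'side'] [ 0.5513 -0.2389] -2.46 maxres 1.48
rack ['scene'] [ 0.5535 -0.2382] -2.61 maxres 1.56
rack ['side'] [ 0.5485 -0.2369] -2.21 maxres 1.69
```

Emit:
{"api": "servo_tool", "payload": {
  "motion": [
    [[0,0,20,0,0,-0.1486],[0,0,20,0,0,-0.1486],[0,0,20,0,0,-0.1486],[0,0,20,0,0,-0.1486],[0,0,0,0,0,-0.1486]]
  ],
  "gripper": 0
}}

```text
time: 1.25
ee_pos: [0.5486, -0.0, 0.1317]
tcp_rot: [-179.8, -0.2, 132.9]
wrist_force: [0.6, -0.4, 0.4]
opening: 0.0122
```

Emit:
{"api": "servo_tool", "payload": {
  "motion": [
    [[0,0,0,0,0,-0.1486],[0,0,0,0,0,-0.1486],[0,0,0,0,0,-0.1486],[0,0,0,0,0,-0.1486],[25,3,0,0,0,0]]
  ]
}}

```text
time: 1.75
ee_pos: [0.5274, 0.0083, 0.1341]
tcp_rot: [-180.0, 0.0, 166.9]
wrist_force: [-1.1, -0.2, 0.3]
opening: 0.0001
```

```bash
cat > snap.py <<'E'
import sys,cv2,pickle
from workcell import bot
k=sys.argv[1]
o=bot.get_obs(); print(o["time"],o["ee_pos"].round(4),o["tcp_rot"].round(2),o["wrist_force"].round(1),o["opening"].round(4),o["q"].round(1))
for n in sys.argv[2:]:
    p=bot.camera(n); pickle.dump(p,open(f"pics/{n}{k}.pkl","wb"))
    cv2.imwrite(f"pics/{n}{k}.png",p["color"][:,:,::-1])
E
python3 snap.py 1 scene wrist side
```

```text
Traceback (most recent call last):
  File "snap.py", line 4, in <module>
    o=bot.get_obs(); print(o["time"],o["ee_pos"].round(4),o["tcp_rot"].round(2),o["wrist_force"].round(1),o["opening"].round(4),o["q"].round(1))
                                                                                                          ^^^^^^^^^^^^^^^^^^
AttributeError: 'float' object has no attribute 'round'
```

```bash
sed -i 's/o\["opening"\].round(4)/round(o["opening"],4)/' snap.py; python3 snap.py 1 scene wrist
python3 - <<'E'
import cv2
a=cv2.imread("pics/scene1.png")[120:300,240:460]; cv2.imwrite("pics/s1c.png",cv2.resize(a,None,fx=3,fy=3))
E
```

```text
1.75 [0.5274 0.0083 0.1341] [-179.99    0.    166.9 ] [-1.1 -0.2  0.3] 0.0001 [ 0.9  1.  -3.  86.  -0.  14. ]
```

View pics/wrist1.png

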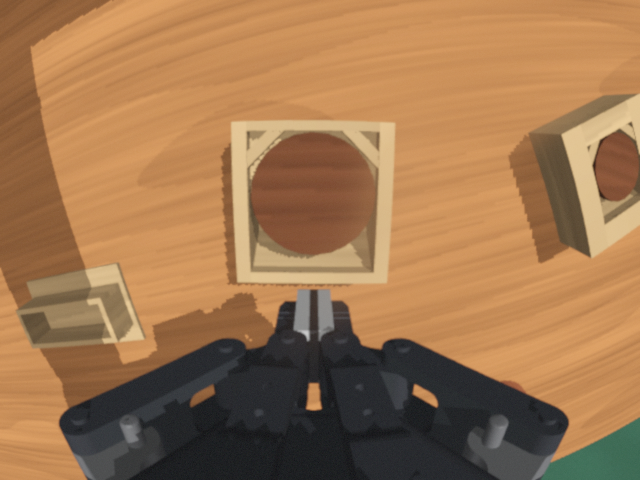

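View pics/s1c.png

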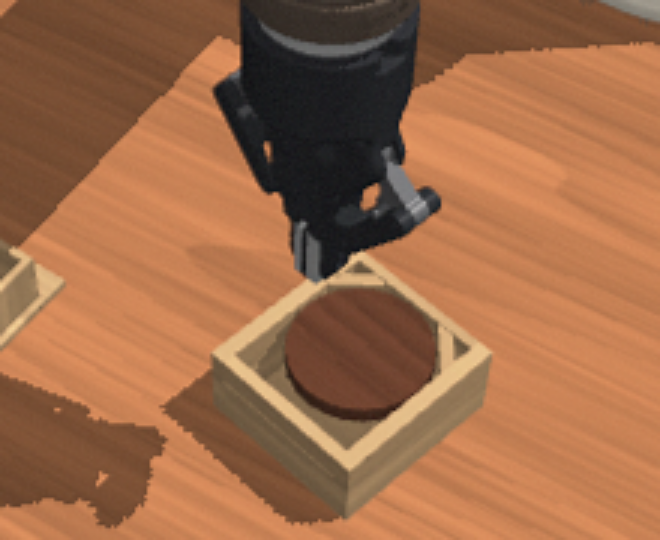

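```bash
python3 - <<'E'
from h import *
p=load("wrist",1)
S=[((231.5,122),(-50,-53,51)),((395,122),(-50,53,51)),((388,283),(62,53,51)),((236,283),(62,-53,51))]
# image top = toward robot (-x dock) ; left = -y (rack side)
f=lambda v:(proj(p,place(v,[q[1] for q in S]))-[q[0] for q in S]).ravel()
r=least_squares(f,[.49,.017,-.2]);print(r.x[:2].round(4),np.degrees(r.x[2]).round(2),f(r.x).round(1))
S=[((119,263),(-40,65,5)),((145,341),(40,65,5)),]
f=lambda v:(proj(p,place(v,[q[1] for q in S]))-[q[0] for q in S]).ravel()
r=least_squares(f,[.55,-.24,-.05]);print(r.x[:2].round(4),np.degrees(r.x[2]).round(2),f(r.x).round(1))
E
```

```text
[0.494  0.0172] -13.55 [ 1.   0.4 -1.6  1.  -2.3 -0.7  3.  -1.3]
[ 0.553  -0.2391] -4.24 [ 0.2  1.1 -0.1 -1.4]
```

Emit:
{"api": "servo_tool", "payload": {
  "motion": [
    [[0,0,30,0,0,0],[0,0,30,0,0,0],[0,0,5,0,0,0],[0,0,5,0,0,0],[0,0,5,0,0,0]]
  ]
}}

```text
time: 2.35
ee_pos: [0.5272, 0.0086, 0.0608]
tcp_rot: [180.0, 0.1, 166.6]
wrist_force: [0.4, 0.6, 0.3]
opening: 0.0001
```

Emit:
{"api": "servo_tool", "payload": {
  "motion": [
    [[0,0,3,0,0,0],[0,0,3,0,0,0],[0,0,3,0,0,0],[0,0,3,0,0,0],[0,0,3,0,0,0]]
  ]
}}

```text
time: 2.85
ee_pos: [0.5264, 0.0087, 0.0446]
tcp_rot: [180.0, 0.0, 166.6]
wrist_force: [-0.0, 0.4, -0.3]
opening: 0.0004
```

```bash
python3 snap.py 2 side wrist
python3 - <<'E'
import cv2
a=cv2.imread("pics/side2.png")[160:320,240:440]; cv2.imwrite("pics/s2c.png",cv2.resize(a,None,fx=3,fy=3))
E
```

```text
2.85 [0.5264 0.0087 0.0446] [1.8000e+02 1.0000e-02 1.6663e+02] [-0.   0.4 -0.3] 0.0004 [  0.9   1.9 -12.   76.1   0.   14.3]
```

View pics/s2c.png

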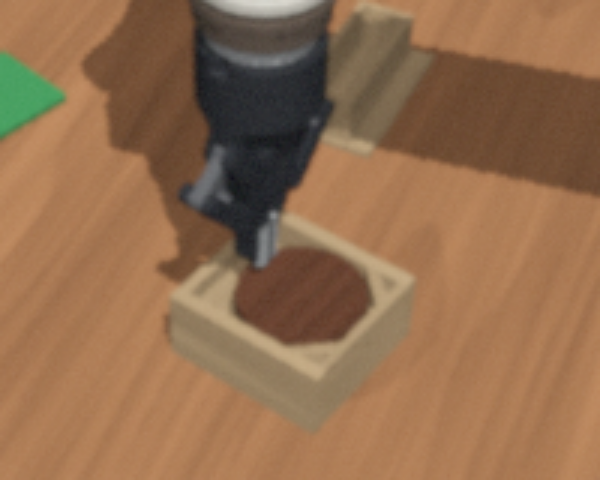

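View pics/wrist2.png

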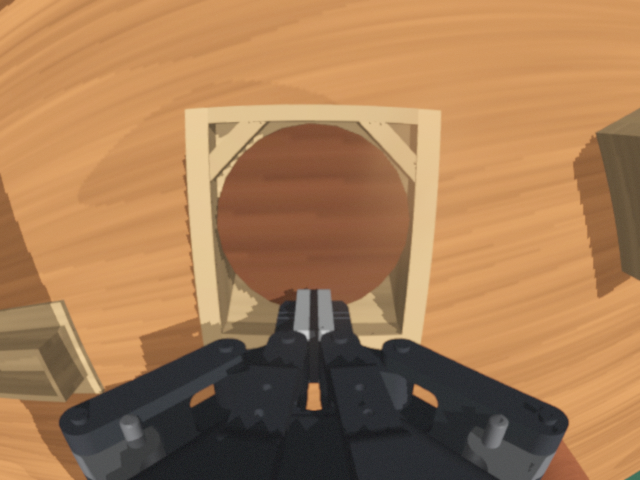

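```bash
python3 - <<'E'
from h import *
for n in("side","wrist"):
    p=load(n,2)
    for z in(.0446,.026,.05): print(n,z,proj(p,[[.5264,.0087,z]]).round(1))
    a=np.radians(-13.4);u=np.array([np.cos(a),np.sin(a),0]);v=np.array([-np.sin(a),np.cos(a),0])
    for x,y in((-42,0),(42,0),(0,42),(0,-42),(34,0)): print(x,y,proj(p,[.4937,.017,.050]+u*x/1000+v*y/1000).round(1))
E
```

```text
side 0.0446 [[324.3 250.5]]
side 0.026 [[324.1 257.3]]
side 0.05 [[324.3 248.5]]
-42 0 [[357.4 266.5]]
42 0 [[320.7 246.7]]
0 42 [[325.3 269.6]]
0 -42 [[351.5 243.9]]
34 0 [[324.1 248.6]]
wrist 0.0446 [[311.1 290.3]]
wrist 0.026 [[311.3 275.8]]
wrist 0.05 [[311.1 295.1]]
-42 0 [[312.1 124.7]]
42 0 [[312.2 311.1]]
0 42 [[407.7 223.9]]
0 -42 [[216.7 223.8]]
34 0 [[312.2 295.6]]
```

Emit:
{"api": "servo_tool", "payload": {
  "motion": [
    [[0,0,2,0,0,0],[0,0,2,0,0,0],[0,0,0,0,0,0]]
  ]
}}

```text
time: 3.25
ee_pos: [0.5262, 0.0087, 0.0404]
tcp_rot: [-180.0, -0.0, 166.6]
wrist_force: [0.3, 0.3, 0.0]
opening: 0.0002
```

```bash
python3 snap.py 3 scene wrist
python3 - <<'E'
import cv2
a=cv2.imread("pics/scene3.png")[170:300,290:430]; cv2.imwrite("pics/s3c.png",cv2.resize(a,None,fx=5,fy=4))
E
```

```text
3.25 [0.5262 0.0087 0.0404] [-1.7999e+02 -2.0000e-02  1.6663e+02] [0.3 0.3 0. ] 0.0002 [  0.9   2.  -12.3  75.7   0.   14.3]
```

View pics/s3c.png

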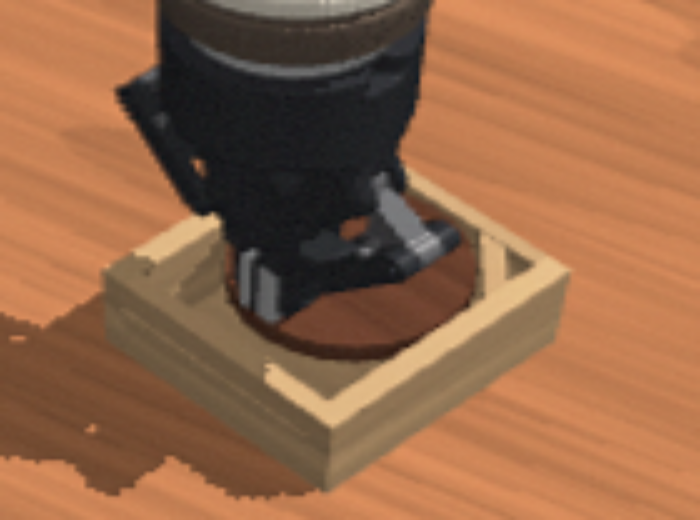

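View pics/wrist3.png

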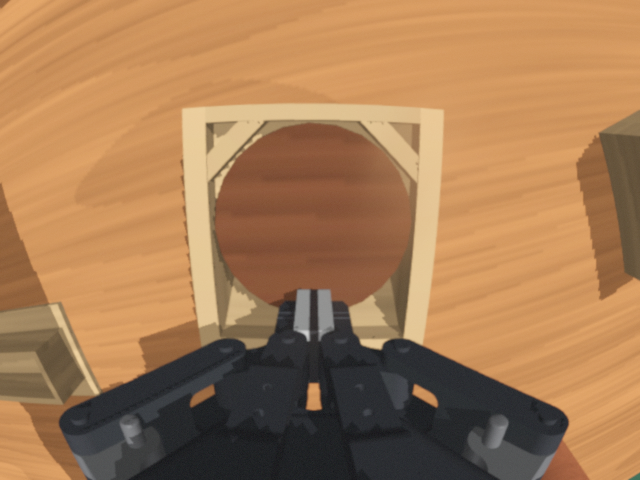

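```bash
python3 - <<'E'
from h import *
a=np.radians(-13.4);u=np.array([np.cos(a),np.sin(a),0]);v=np.array([-np.sin(a),np.cos(a),0])
for n in("scene","wrist"):
    p=load(n,3)
    for z in(.02,.04,.05,.06,.07): print(n,z,proj(p,[[.5262,.0087,z]]).round(1), proj(p,np.array([[.5262,.0087,z]])+.011*u).round(1),proj(p,np.array([[.5262,.0087,z]])-.011*u).round(1))
    print(-np.array(p["R"]).T@p["t"])
E
```

```text
scene 0.02 [[344.8 257.4]] [[340.1 261.2]] [[349.4 253.6]]
scene 0.04 [[345.1 250.5]] [[340.3 254.4]] [[349.8 246.8]]
scene 0.05 [[345.3 247. ]] [[340.5 250.9]] [[350.  243.2]]
scene 0.06 [[345.4 243.5]] [[340.6 247.3]] [[350.2 239.6]]
scene 0.07 [[345.6 239.8]] [[340.7 243.7]] [[350.4 236. ]]
[1.00608822 0.28114849 0.82732419]
wrist 0.02 [[311.2 273.4]] [[311.2 292.5]] [[311.2 253.5]]
wrist 0.04 [[311.  288.7]] [[311.  309.3]] [[310.9 267.1]]
wrist 0.05 [[310.9 297.7]] [[310.9 319.1]] [[310.8 275. ]]
wrist 0.06 [[310.7 307.6]] [[310.8 329.9]] [[310.7 283.9]]
wrist 0.07 [[310.6 318.7]] [[310.6 341.9]] [[310.5 293.9]]
[0.45714636 0.02621881 0.20193009]
```

Emit:
{"api": "servo_tool", "payload": {
  "motion": [
    [[0,0,2,0,0,0],[0,0,2,0,0,0],[0,0,0,0,0,0]]
  ]
}}

```text
time: 3.65
ee_pos: [0.5262, 0.0087, 0.0363]
tcp_rot: [-180.0, -0.0, 166.6]
wrist_force: [-0.1, -0.5, 0.2]
opening: -0.0001
```

Emit:
{"api": "servo_tool", "payload": {
  "motion": [
    [[0,0,2,0,0,0],[0,0,2,0,0,0],[0,0,0,0,0,0]]
  ]
}}

```text
time: 3.95
ee_pos: [0.5262, 0.0087, 0.0323]
tcp_rot: [-180.0, -0.0, 166.6]
wrist_force: [0.1, 0.4, -0.6]
opening: -0.0002
```

```bash
python3 snap.py 4 scene wrist side
python3 - <<'E'
import cv2
a=cv2.imread("pics/scene4.png")[170:300,290:430]; b=cv2.imread("pics/side4.png")[190:320,260:400];cv2.imwrite("pics/s4c.png",cv2.resize(cv2.hconcat([a,b]),None,fx=2.8,fy=2.8,interpolation=cv2.INTER_CUBIC))
E
```

```text
3.95 [0.5262 0.0087 0.0323] [-1.7999e+02 -3.0000e-02  1.6663e+02] [ 0.1  0.4 -0.6] -0.0002 [  0.9   2.2 -13.   74.8   0.   14.3]
```

View pics/s4c.png

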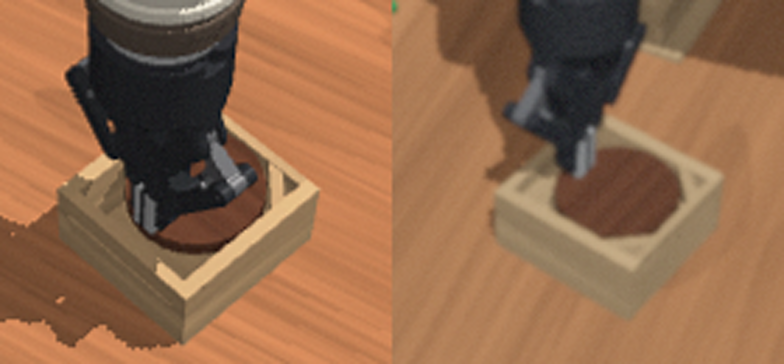

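View pics/wrist4.png

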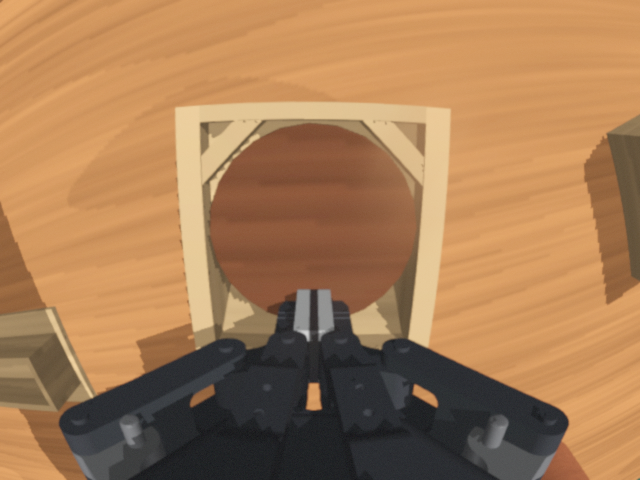

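Emit:
{"api": "servo_tool", "payload": {
  "motion": [
    [[0,0,2,0,0,0],[0,0,2,0,0,0],[0,0,0,0,0,0]]
  ]
}}

```text
time: 4.4
ee_pos: [0.5261, 0.0087, 0.0283]
tcp_rot: [-180.0, -0.0, 166.6]
wrist_force: [0.3, -0.2, -0.6]
opening: 0.0002
```

Emit:
{"api": "servo_tool", "payload": {
  "motion": [
    [[0,0,2,0,0,0],[0,0,2,0,0,0],[0,0,0,0,0,0]]
  ]
}}

```text
time: 4.7
ee_pos: [0.5261, 0.0087, 0.0243]
tcp_rot: [-180.0, -0.0, 166.6]
wrist_force: [-0.7, 0.3, -0.0]
opening: 0.0005
```

```bash
python3 snap.py 5 scene wrist side
python3 - <<'E'
import cv2
a=cv2.imread("pics/scene5.png")[170:300,290:430]; b=cv2.imread("pics/side5.png")[190:320,260:400];cv2.imwrite("pics/s5c.png",cv2.resize(cv2.hconcat([a,b]),None,fx=2.8,fy=2.8,interpolation=cv2.INTER_CUBIC))
E
```

```text
4.7 [0.5261 0.0087 0.0243] [-1.7999e+02 -3.0000e-02  1.6663e+02] [-0.7  0.3 -0. ] 0.0005 [  0.9   2.5 -13.7  73.9   0.   14.3]
```

View pics/s5c.png

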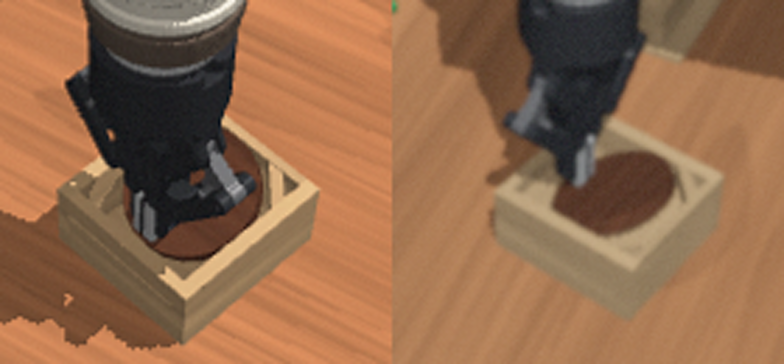

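View pics/wrist5.png

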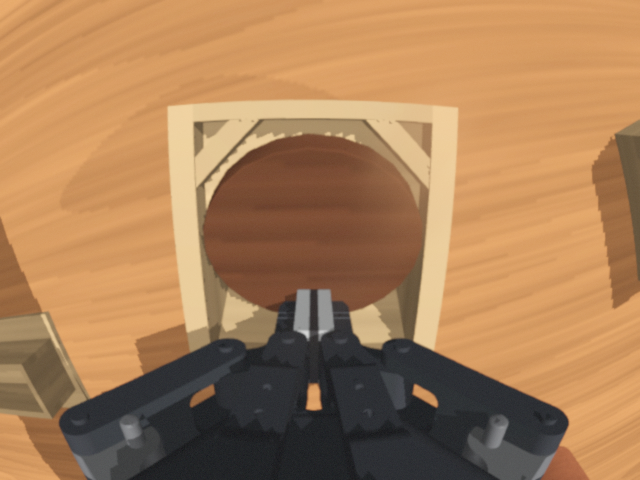

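Emit:
{"api": "servo_tool", "payload": {
  "motion": [
    [[0,0,3,0,0,0],[0,0,3,0,0,0],[0,0,3,0,0,0],[0,0,3,0,0,0],[0,0,0,0,0,0]]
  ]
}}

```text
time: 5.35
ee_pos: [0.5264, 0.0087, 0.0124]
tcp_rot: [-180.0, -0.0, 166.6]
wrist_force: [-0.7, -0.1, 0.0]
opening: 0.0003
```

```bash
python3 snap.py 6 scene side
python3 - <<'E'
import cv2
a=cv2.imread("pics/scene6.png")[170:300,290:430]; b=cv2.imread("pics/side6.png")[190:320,260:400];cv2.imwrite("pics/s6c.png",cv2.resize(cv2.hconcat([a,b]),None,fx=2.8,fy=2.8,interpolation=cv2.INTER_CUBIC))
E
```

```text
5.35 [0.5264 0.0087 0.0124] [-180.     -0.    166.63] [-0.7 -0.1  0. ] 0.0003 [  0.9   2.8 -14.6  72.5  -0.   14.3]
```

View pics/s6c.png

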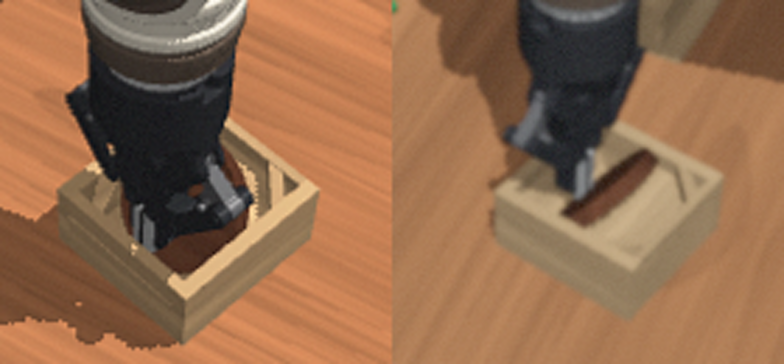

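Emit:
{"api": "servo_tool", "payload": {
  "motion": [
    [[0,0,3,0,0,0],[0,0,3,0,0,0],[0,0,0,0,0,0],[0,0,0,0,0,0]]
  ]
}}

```text
time: 5.85
ee_pos: [0.5288, 0.0085, 0.0086]
tcp_rot: [179.9, 0.3, 166.6]
wrist_force: [5.9, -1.8, 7.6]
opening: -0.0
```

```bash
python3 snap.py 7 scene side
python3 - <<'E'
import cv2
a=cv2.imread("pics/scene7.png")[170:300,290:430]; b=cv2.imread("pics/side7.png")[190:320,260:400];cv2.imwrite("pics/s7c.png",cv2.resize(cv2.hconcat([a,b]),None,fx=2.8,fy=2.8,interpolation=cv2.INTER_CUBIC))
E
```

```text
5.85 [0.5288 0.0085 0.0086] [179.95   0.31 166.62] [ 5.9 -1.8  7.6] -0.0 [  0.9   2.9 -14.9  71.8  -0.   14.3]
```

View pics/s7c.png

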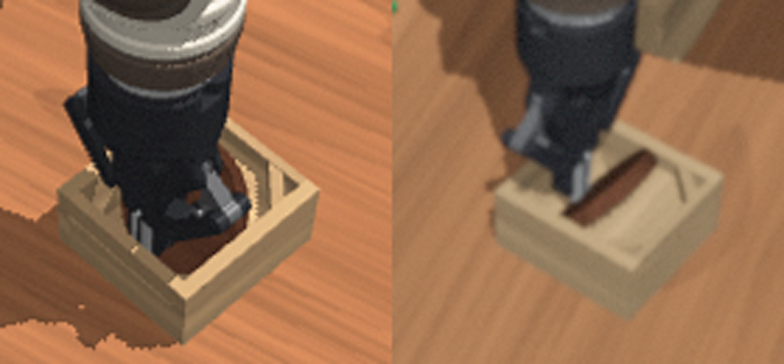

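Emit:
{"api": "servo_tool", "payload": {
  "motion": [
    [[0,0,-10,0,0,0],[0,0,-30,0,0,0],[0,0,-40,0,0,0.1484],[0,0,-30,0,0,0.1484],[0,0,0,0,0,0.1484]]
  ]
}}

```text
time: 6.45
ee_pos: [0.528, 0.0088, 0.1216]
tcp_rot: [179.8, 0.3, 140.8]
wrist_force: [0.7, 0.5, -0.3]
opening: 0.0003
```

```bash
python3 snap.py 8 scene side wrist
python3 - <<'E'
import cv2
a=cv2.imread("pics/scene8.png")[170:300,290:430]; b=cv2.imread("pics/side8.png")[190:320,260:400];cv2.imwrite("pics/s8c.png",cv2.resize(cv2.hconcat([a,b]),None,fx=2.8,fy=2.8,interpolation=cv2.INTER_CUBIC))
E
```

```text
6.45 [0.528  0.0088 0.1216] [179.77   0.26 140.77] [ 0.7  0.5 -0.3] 0.0003 [ 0.9  0.7 -4.6 84.3  0.  40.2]
```

View pics/s8c.png

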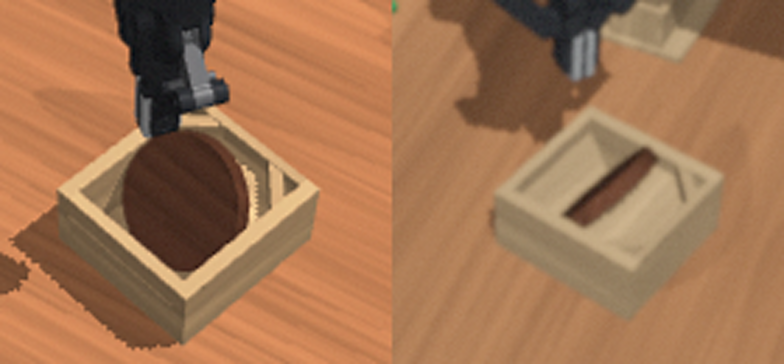

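View pics/wrist8.png

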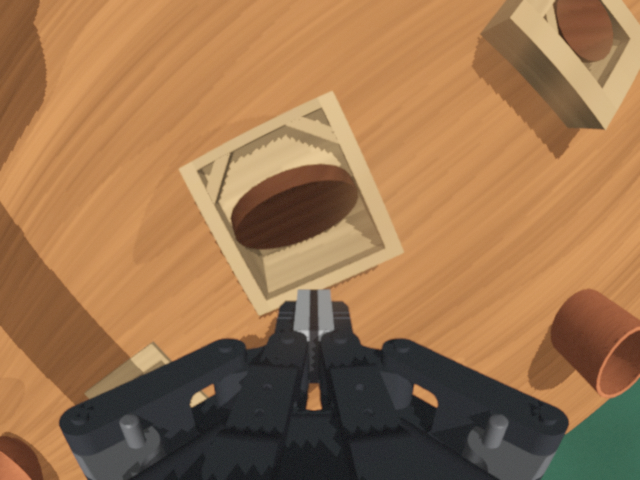

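```bash
cat > fitd.py <<'E'
from h import *
import cv2,sys
from scipy.optimize import minimize
k=sys.argv[1]
dock=[.4937,.017,np.radians(-13.4)]
def disc(s,th,y,dx=0):
    t=np.linspace(0,2*np.pi,72,endpoint=False)
    # centre of bottom face: from L (low end) up along e by 42
    e=np.array([-np.cos(th),0,np.sin(th)]); n=np.array([np.sin(th),0,np.cos(th)]); f=np.array([0,1,0])
    L=np.array([4+dx,y,38])-e*s; c=L+42*e
    r=[c+42*(np.cos(a)*e+np.sin(a)*f)+h*n for h in(0,12) for a in t]
    return place(dock,r)
P={n:load(n,k) for n in("scene","side","wrist")}
M={}
for n,p in P.items():
    c=cv2.cvtColor(p["color"],cv2.COLOR_RGB2HSV); rgb=p["color"].astype(int)
    m=((rgb[...,0]<135)&(rgb[...,0]>35)&(rgb[...,0]>rgb[...,1]*1.45)).astype(np.uint8)
    ctr=proj(p,place(dock,[[0,0,55]]))[0]
    roi=np.zeros_like(m); h=cv2.convexHull(proj(p,place(dock,[(x,y,z) for x in(-46,57) for y in(-48,48) for z in(51,)])).astype(np.int32)); cv2.fillConvexPoly(roi,h,1)
    m=cv2.morphologyEx(m*roi,cv2.MORPH_OPEN,np.ones((3,3),np.uint8))
    nn,lab,st,_=cv2.connectedComponentsWithStats(m); i=1+np.argmax(st[1:,4]); M[n]=(lab==i).astype(np.uint8)
def cost(v,cams=("scene","side","wrist")):
    tot=0
    for n in cams:
        h=cv2.convexHull((proj(P[n],disc(*v))*16).round().astype(np.int32))
        r=np.zeros((480,640),np.uint8); cv2.fillConvexPoly(r,h,1,shift=4)
        tot+= 1-(r&M[n]).sum()/(r|M[n]).sum()
    return tot
for cams in (("scene","side","wrist"),("wrist",),("scene",),("side",)):
    best=min(((cost((s,np.radians(th),0),cams),s,th) for s in range(20,46,2) for th in range(46,76,2)))
    r=minimize(cost,[best[1],np.radians(best[2]),0,0],args=(cams,),method="Nelder-Mead",options=dict(initial_simplex=np.array([[best[1],np.radians(best[2]),0,0]]*5)+np.vstack([np.zeros(4),np.diag([4,.1,4,3])])))
    print(cams,best,r.x[0].round(1),np.degrees(r.x[1]).round(1),r.x[2:].round(1),r.fun)
    if len(cams)==3: v=r.x
for n,p in P.items():
    im=p["color"][:,:,::-1].copy(); cs,_=cv2.findContours(M[n],0,1); cv2.drawContours(im,cs,-1,(0,255,0),1)
    cv2.polylines(im,[cv2.convexHull(proj(p,disc(*v)).round().astype(np.int32))],True,(255,0,0),1)
    c=proj(p,place(dock,[[0,0,50]]))[0].astype(int); w=80
    cv2.imwrite(f"pics/fd_{n}.png",cv2.resize(im[c[1]-w:c[1]+w,c[0]-w:c[0]+w],None,fx=2.5,fy=2.5))
cv2.imwrite(f"pics/fd{k}.png",cv2.resize(cv2.hconcat([cv2.imread(f"pics/fd_{n}.png") for n in P]),None,fx=.66,fy=.66))
E
python3 fitd.py 8
```

```text
('scene', 'side', 'wrist') (np.float64(0.7079922675764461), 42, 58) 46.0 59.8 [-1.2 -3.4] 0.5657117198666525
('wrist',) (np.float64(0.0920773714891362), 42, 58) 50.3 56.1 [-1.4 -3.9] 0.059729729729729675
('scene',) (np.float64(0.09277238403451993), 40, 64) 39.9 64.3 [-0.9  0.3] 0.0816993464052288
('side',) (np.float64(0.45667447306791564), 20, 58) 13.4 61.2 [ 7.  -3.2] 0.3481894150417827
```

View pics/fd8.png

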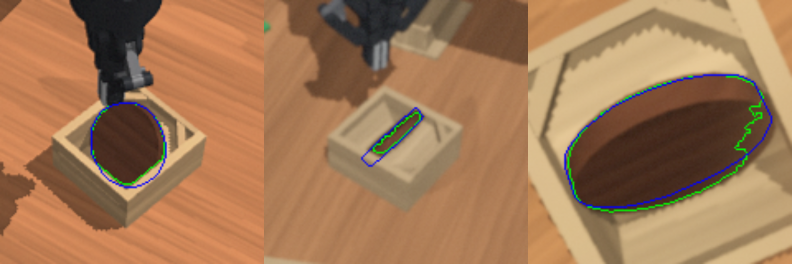

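Emit:
{"api": "servo_tool", "payload": {
  "motion": [
    [[0,0,0,0,0,0.1407],[0,0,0,0,0,0.1407],[0,0,0,0,0,0.1407],[0,0,0,0,0,0.1407],[0,0,0,0,0,0.1407]]
  ],
  "gripper": 36,
  "newtons": 25
}}

```text
time: 7.1
ee_pos: [0.5256, 0.0087, 0.1155]
tcp_rot: [-179.9, -0.0, 100.8]
wrist_force: [0.1, 0.8, -0.4]
opening: 0.0355
```

Emit:
{"api": "servo_tool", "payload": {
  "motion": [
    [[0,-10,0,0,0,0.1407],[0,-10,0,0,0,0.1407],[0,-10,0,0,0,0.1407],[0,-10,0,-0.1309,0,0],[0,-10,0,-0.1309,0,0]]
  ]
}}

```text
time: 7.6
ee_pos: [0.4776, 0.0115, 0.1134]
tcp_rot: [165.4, 0.1, 76.8]
wrist_force: [-1.2, -0.1, 1.0]
opening: 0.036
```

Emit:
{"api": "servo_tool", "payload": {
  "motion": [
    [[0,0,0,-0.1309,0,0],[0,0,0,-0.1309,0,0],[0,0,0,0,0,0]]
  ]
}}

```text
time: 7.9
ee_pos: [0.4733, 0.0118, 0.1114]
tcp_rot: [150.4, 0.2, 76.9]
wrist_force: [-0.9, -0.4, 0.8]
opening: 0.036
```

```bash
cat > go.py <<'E'
from h import *
from scipy.spatial.transform import Rotation as Ro
def delta(o,tgt,R=None):
    Rt=Ro.from_euler("xyz",o["tcp_rot"],degrees=True)
    d=Rt.inv().apply(np.array(tgt)-o["ee_pos"])*1000
    rv=(Rt.inv()*R).as_rotvec() if R is not None else None
    print("tool shift mm",d.round(1),"rot",None if rv is None else rv.round(4))
E
python3 snap.py 9 scene wrist
python3 - <<'E'
from go import *
from workcell import bot
o=bot.get_obs(); dock=[.4937,.017,np.radians(-13.4)]
u=rz(dock[2])
R=Ro.from_euler("xyz",[180,0,76.6],degrees=True)*Ro.from_rotvec([-np.radians(30),0,0])
print("z",R.apply([0,0,1])@u)
pre=place(dock,[[-20.8,0,93]])[0]; fin=place(dock,[[9.2,0,41]])[0]; print(pre,fin)
delta(o,pre,R); delta(o,fin,R)
E
```

```text
7.9 [0.4733 0.0118 0.1114] [150.38   0.2   76.93] [-0.9 -0.4  0.8] 0.036 [  8.  -37.5 -40.6  59.  -10.4 108.5]
z [ 5.00000000e-01 -1.38777878e-16 -8.66025404e-01]
[0.47346626 0.02182036 0.093     ] [0.50264954 0.01486792 0.041     ]
tool shift mm [  8.7 -16.1  16.8] rot [-0.0072 -0.001   0.004 ]
tool shift mm [  8.6 -15.7  76.8] rot [-0.0072 -0.001   0.004 ]
```

View pics/wrist9.png

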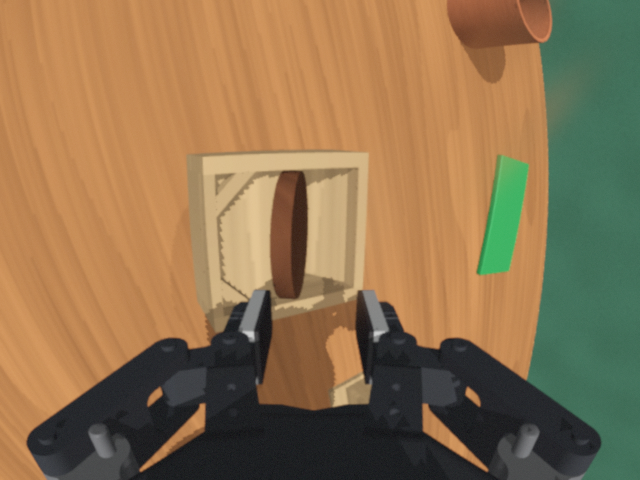

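View pics/scene9.png

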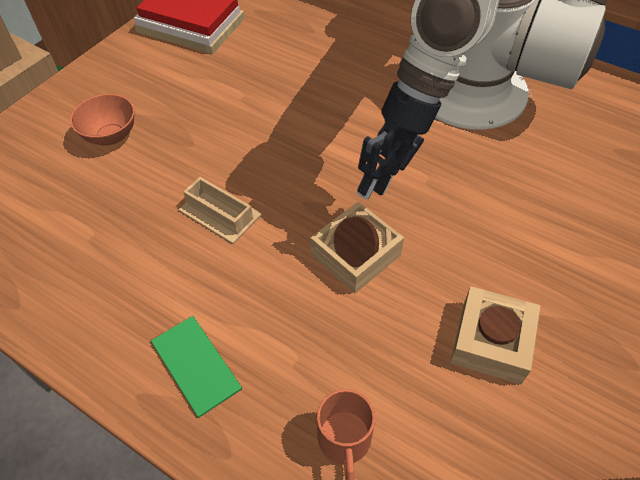

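Emit:
{"api": "servo_tool", "payload": {
  "motion": [
    [[9,-16,0,0,0,0],[0,0,20,0,0,0],[0,0,15,0,0,0],[0,0,7,0,0,0],[0,0,0,0,0,0]]
  ]
}}

```text
time: 8.5
ee_pos: [0.4869, 0.0186, 0.0702]
tcp_rot: [150.6, 0.1, 76.6]
wrist_force: [0.1, 0.3, 0.8]
opening: 0.0357
```

```bash
python3 snap.py 10 scene wrist side
python3 - <<'E'
from go import *
import cv2
from workcell import bot
o=bot.get_obs(); dock=[.4937,.017,np.radians(-13.4)]
R=Ro.from_euler("xyz",[180,0,76.6],degrees=True)*Ro.from_rotvec([-np.radians(30),0,0])
delta(o,place(dock,[[9.2,0,41]])[0],R)
a=cv2.imread("pics/scene10.png")[150:290,290:430]; b=cv2.imread("pics/side10.png")[170:310,260:400];cv2.imwrite("pics/s10c.png",cv2.resize(cv2.hconcat([a,b]),None,fx=2.8,fy=2.8,interpolation=cv2.INTER_CUBIC))
E
```

```text
8.5 [0.4869 0.0186 0.0702] [1.5058e+02 1.0000e-01 7.6640e+01] [0.1 0.3 0.8] 0.0357 [  8.8 -34.5 -43.5  53.5 -10.8 109.5]
tool shift mm [-0.3 -1.1 34.8] rot [-0.0067  0.      0.0008]
```

View pics/wrist10.png

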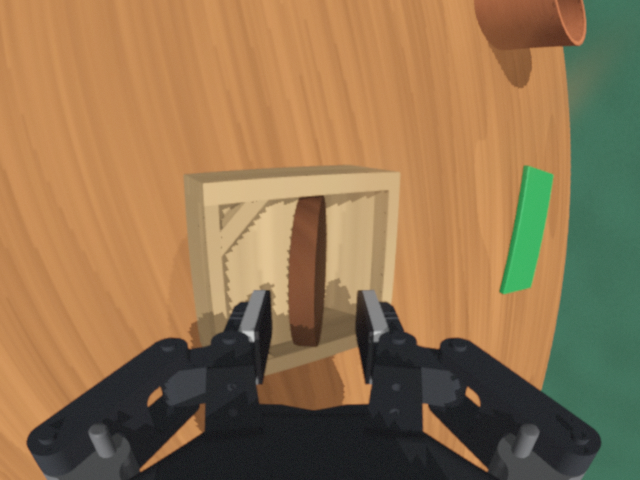

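View pics/s10c.png

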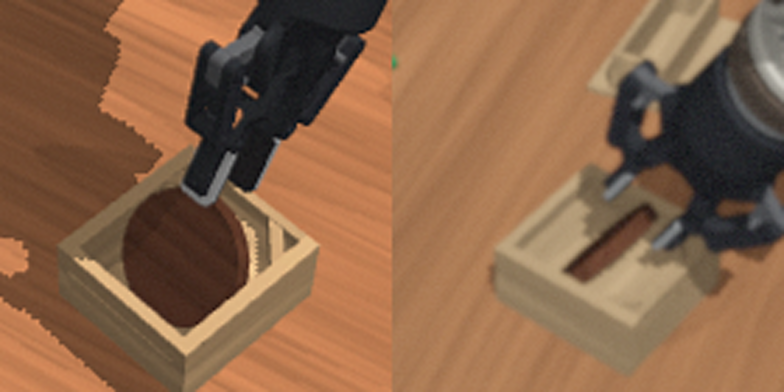

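Emit:
{"api": "servo_tool", "payload": {
  "motion": [
    [[0,-1,10,0,0,0],[0,0,10,0,0,0],[0,0,8,0,0,0],[0,0,5,0,0,0],[0,0,0,0,0,0]]
  ]
}}

```text
time: 9.15
ee_pos: [0.5011, 0.0152, 0.0407]
tcp_rot: [150.5, 0.0, 76.6]
wrist_force: [0.0, 0.7, 0.4]
opening: 0.036
```

```bash
python3 snap.py 11 scene wrist side
python3 - <<'E'
import cv2
a=cv2.imread("pics/scene11.png")[150:290,290:430]; b=cv2.imread("pics/side11.png")[170:310,260:400];cv2.imwrite("pics/s11c.png",cv2.resize(cv2.hconcat([a,b]),None,fx=2.8,fy=2.8,interpolation=cv2.INTER_CUBIC))
E
```

```text
9.15 [0.5011 0.0152 0.0407] [1.5045e+02 4.0000e-02 7.6620e+01] [0.  0.7 0.4] 0.036 [  7.9 -31.6 -45.2  48.6 -10.4 108.7]
```

View pics/wrist11.png

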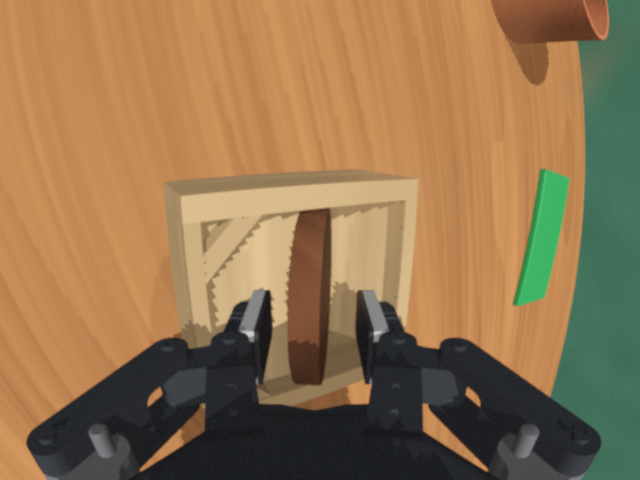

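View pics/s11c.png

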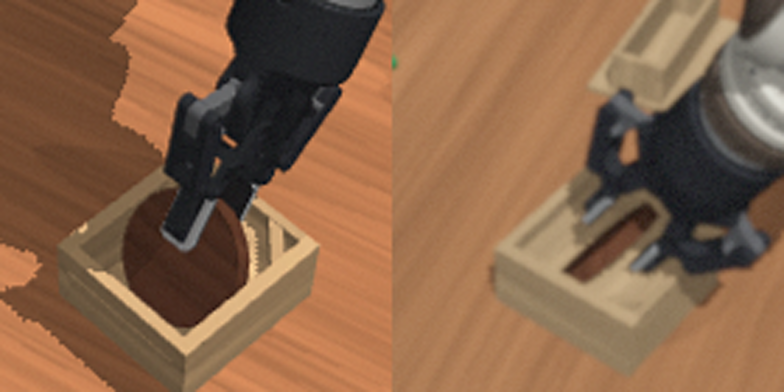

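Emit:
{"api": "servo_tool", "payload": {
  "motion": [
    [[0,0,0,0,0,0],[0,0,0,0,0,0],[0,0,0,0,0,0],[0,0,0,0,0,0]]
  ],
  "gripper": 0,
  "newtons": 30
}}

```text
time: 9.7
ee_pos: [0.5022, 0.0155, 0.043]
tcp_rot: [150.2, -0.0, 76.6]
wrist_force: [2.1, 0.3, 3.4]
opening: 0.0115
```

```bash
python3 snap.py 12 wrist side
python3 - <<'E'
import cv2
a=cv2.imread("pics/wrist12.png")[150:430,180:460]; b=cv2.imread("pics/side12.png")[170:310,260:400];b=cv2.resize(b,None,fx=2,fy=2);cv2.imwrite("pics/s12c.png",cv2.resize(cv2.hconcat([a,b]),None,fx=1.4,fy=1.4,interpolation=cv2.INTER_CUBIC))
E
```

```text
9.7 [0.5022 0.0155 0.043 ] [ 1.5025e+02 -3.0000e-02  7.6630e+01] [2.1 0.3 3.4] 0.0115 [  8.  -31.7 -45.1  48.6 -10.4 108.8]
```

View pics/s12c.png

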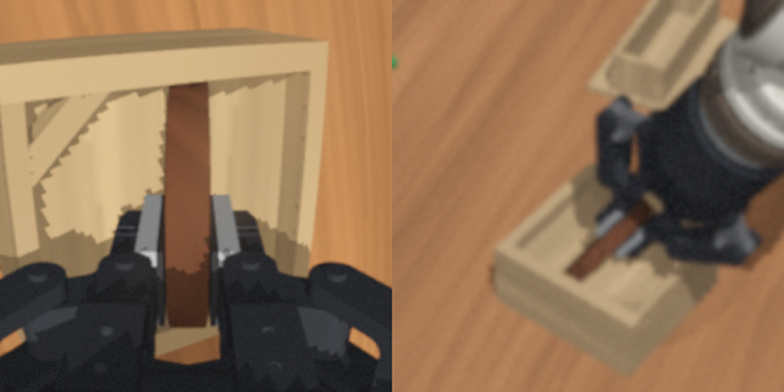

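Emit:
{"api": "servo_tool", "payload": {
  "motion": [
    [[0,0,-10,0,0,0],[0,0,-20,0,0,0],[0,0,-30,0,0,0],[0,0,-30,0,0,0],[0,0,-20,0.12,0,0]]
  ]
}}

```text
time: 10.3
ee_pos: [0.4446, 0.0284, 0.1393]
tcp_rot: [157.2, -0.1, 76.7]
wrist_force: [-0.1, 1.3, 0.3]
opening: 0.0113
```

Emit:
{"api": "servo_tool", "payload": {
  "motion": [
    [[0,0,0,0.13,0,0],[0,0,0,0.13,0,0],[0,0,0,0.1436,0,0],[0,0,0,0,0,-0.095],[0,0,0,0,0,-0.095]]
  ]
}}

```text
time: 10.8
ee_pos: [0.448, 0.0277, 0.1353]
tcp_rot: [-179.2, -0.0, 87.7]
wrist_force: [-1.1, 0.6, -0.4]
opening: 0.0118
```

```bash
python3 snap.py 13 wrist scene
python3 - <<'E'
from go import *
from workcell import bot
o=bot.get_obs()
R=Ro.from_euler("xyz",[180,0,87.5],degrees=True)
delta(o,[.5515,-.2385,.15],R)
E
```

```text
10.8 [0.448  0.0277 0.1353] [-1.7919e+02 -2.0000e-02  8.7680e+01] [-1.1  0.6 -0.4] 0.0118 [  3.5  -8.9 -12.2  87.5   0.1  95.8]
tool shift mm [-261.8  114.8  -14.6] rot [-0.0098 -0.0007  0.0015]
```

View pics/wrist13.png

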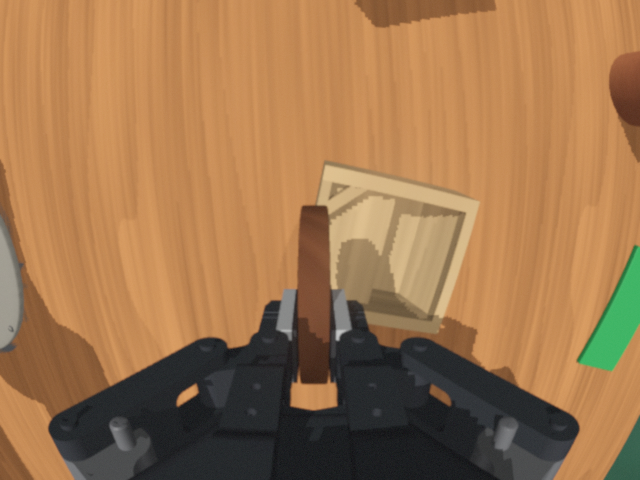

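View pics/scene13.png

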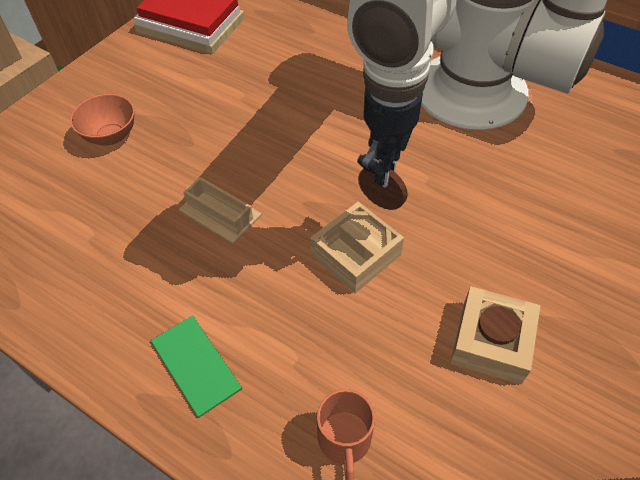

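```bash
python3 - <<'E'
from go import *
p=load("wrist",13)
Rt=Ro.from_euler("xyz",[-179.19,-.02,87.68],degrees=True); t=np.array([.448,.0277,.1353])
f=lambda v:[(lambda r:(r.min()-206.5,r.max()-383))(proj(p,t+Rt.apply([[v[0]+.042*np.cos(a),y,v[1]+.042*np.sin(a)] for a in np.linspace(0,6.283,181) for y in(-.006,.006)]))[:,1])][0]
r=least_squares(f,[0,0]);print(r.x,r.fun)
print(-np.array(p["R"]).T@p["t"]-t)
E
```

```text
[-0.00153763  0.00088187] [0. 0.]
[0.00602692 0.07263398 0.16134479]
```

Emit:
{"api": "servo_tool", "payload": {
  "motion": [
    [[-45,18,-5,0,0,0],[-45,18,-5,0,0,0],[-45,18,-5,0,0,0],[-45,18,0,0,0,0],[-40,18,0,0,0,0]]
  ]
}}

```text
time: 11.4
ee_pos: [0.5287, -0.1976, 0.1527]
tcp_rot: [-179.7, -0.0, 87.3]
wrist_force: [0.4, 0.7, -0.1]
opening: 0.0115
```

Emit:
{"api": "servo_tool", "payload": {
  "motion": [
    [[-10,10,0,-0.01,0,0],[0,0,0,0,0,0],[0,0,0,0,0,0]]
  ]
}}

```text
time: 11.7
ee_pos: [0.5379, -0.2053, 0.1519]
tcp_rot: [179.8, -0.1, 87.5]
wrist_force: [0.2, 0.4, -0.9]
opening: 0.0117
```

```bash
python3 snap.py 14 wrist scene side
python3 - <<'E'
from go import *
from workcell import bot
o=bot.get_obs()
R=Ro.from_euler("xyz",[180,0,87.5],degrees=True)
delta(o,[.5515,-.2385,.15],R)
E
```

```text
11.7 [ 0.5379 -0.2053  0.1519] [ 1.7982e+02 -8.0000e-02  8.7450e+01] [ 0.2  0.4 -0.9] 0.0117 [-21.    7.5   5.9  88.2   0.1  71.6]
tool shift mm [-33.1  14.7   2.2] rot [ 0.004  -0.001   0.0012]
```

View pics/wrist14.png

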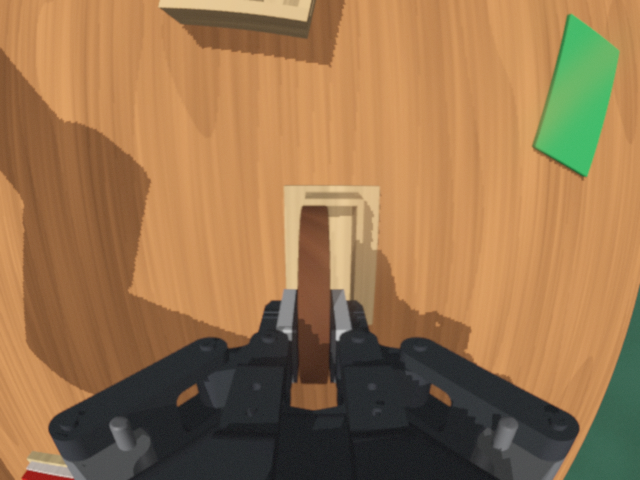

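View pics/scene14.png

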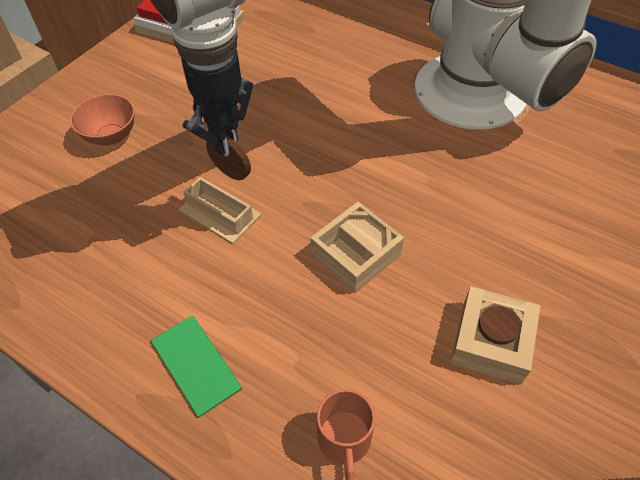

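View pics/side14.png

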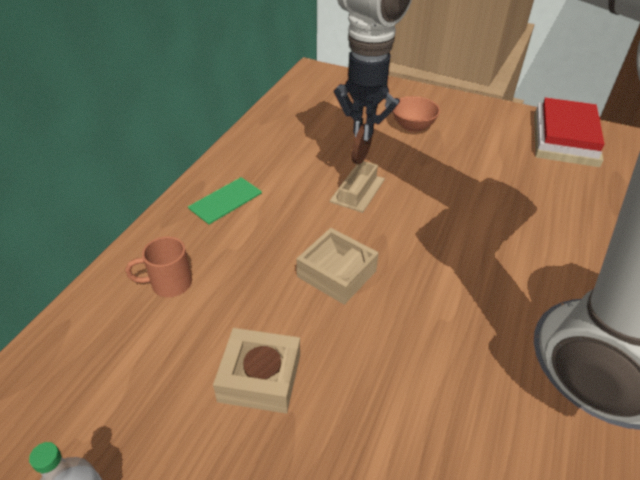

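```bash
python3 - <<'E'
from h import *
import cv2
p=load("wrist",14)
S=[((284,186),(-40,65,5)),((380,186),(40,65,5)),]
f=lambda v:(proj(p,place(v,[q[1] for q in S]))-[q[0] for q in S]).ravel()
r=least_squares(f,[.55,-.24,-.05]);print(r.x[:2].round(4),np.degrees(r.x[2]).round(2),f(r.x).round(1))
im=p["color"][:,:,::-1].copy()
for col,v in(((255,0,0),r.x),((0,255,0),[.5515,-.2388,np.radians(-2.5)])):
  for (a,b,z) in((40,65,5),(22,60,40),(17,55,40)):
    L=[(-a,-b,z),(-a,b,z),(a,b,z),(a,-b,z)]
    cv2.polylines(im,[proj(p,place(v,L)).round().astype(np.int32)],True,col,1)
cv2.imwrite("pics/r14.png",cv2.resize(im[160:400,230:430],None,fx=2.5,fy=2.5,interpolation=cv2.INTER_NEAREST))
E
```

```text
[ 0.5539 -0.2402] -2.27 [ 0.4 -0.  -0.5 -0. ]
```

View pics/r14.png

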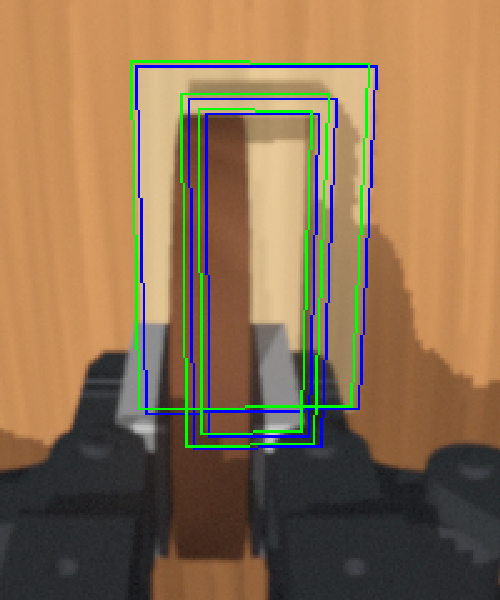

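Emit:
{"api": "servo_tool", "payload": {
  "motion": [
    [[-20,8,0,0,0,0],[-13,8,0,0,0,0],[0,0,25,0,0,0],[0,0,20,0,0,0],[0,0,0,0,0,0]]
  ]
}}

```text
time: 12.35
ee_pos: [0.5518, -0.2383, 0.1041]
tcp_rot: [-180.0, -0.2, 87.6]
wrist_force: [-0.4, 0.9, -0.7]
opening: 0.0112
```

```bash
python3 snap.py 15 wrist scene side
python3 - <<'E'
from h import *
import cv2
p=load("wrist",15)
im=p["color"][:,:,::-1].copy()
for col,v in(((255,0,0),[.553,-.24,np.radians(-2.4)]),):
  for (a,b,z) in((40,65,5),(22,60,40),(17,55,40)):
    L=[(-a,-b,z),(-a,b,z),(a,b,z),(a,-b,z)]
    cv2.polylines(im,[proj(p,place(v,L)).round().astype(np.int32)],True,col,1)
A=cv2.resize(im[160:400,210:430],None,fx=2,fy=2)
b=cv2.imread("pics/scene15.png")[120:240,150:270];b=cv2.resize(b,(480,480))
c=cv2.imread("pics/side15.png")[90:210,300:420];c=cv2.resize(c,(480,480))
cv2.imwrite("pics/r15.png",cv2.resize(cv2.hconcat([A,b,c]),None,fx=.55,fy=.55))
cv2.imwrite("pics/r15b.png",A)
E
```

```text
12.35 [ 0.5518 -0.2383  0.1041] [-1.7998e+02 -1.5000e-01  8.7560e+01] [-0.4  0.9 -0.7] 0.0112 [-23.4  11.3   4.9  83.7   0.1  69. ]
```

View pics/r15.png

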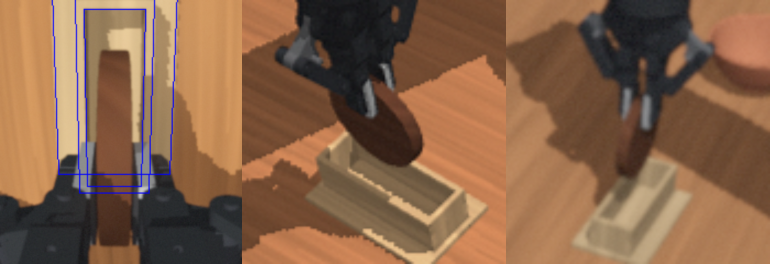

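View pics/r15b.png

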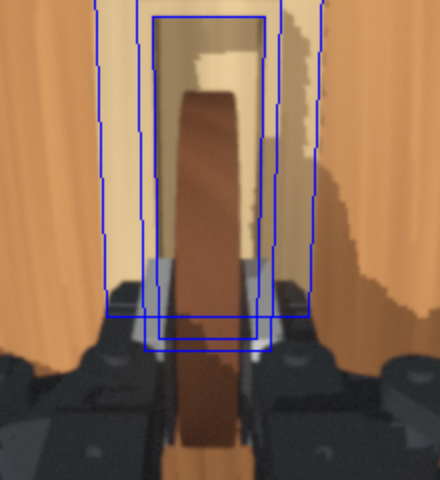

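Emit:
{"api": "servo_tool", "payload": {
  "motion": [
    [[0,0,20,0,0,0],[0,0,15,0,0,0],[0,0,10,0,0,0],[0,0,3,0,0,0],[0,0,0,0,0,0]]
  ]
}}

```text
time: 13.0
ee_pos: [0.5534, -0.2397, 0.0586]
tcp_rot: [179.8, -0.1, 87.5]
wrist_force: [0.6, 0.1, -0.9]
opening: 0.0116
```

```bash
python3 snap.py 16 wrist scene side
python3 - <<'E'
import cv2
A=cv2.imread("pics/wrist16.png")[160:400,210:430];A=cv2.resize(A,(480,480))
b=cv2.imread("pics/scene16.png")[120:250,150:280];b=cv2.resize(b,(480,480))
c=cv2.imread("pics/side16.png")[90:220,300:430];c=cv2.resize(c,(480,480))
cv2.imwrite("pics/r16.png",cv2.resize(cv2.hconcat([A,b,c]),None,fx=.55,fy=.55))
E
```

```text
13.0 [ 0.5534 -0.2397  0.0586] [ 1.7981e+02 -7.0000e-02  8.7520e+01] [ 0.6  0.1 -0.9] 0.0116 [-23.5  11.8   0.5  78.5   0.1  69. ]
```

View pics/r16.png

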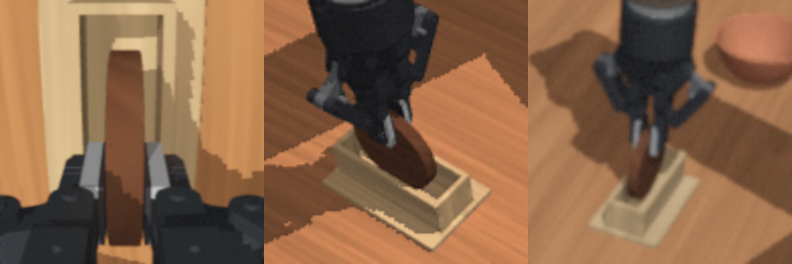

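Inside the slot and clear of the walls. Now a slow descent to contact.

Emit:
{"api": "servo_tool", "payload": {
  "motion": [
    [[0,0,3,0,0,0],[0,0,3,0,0,0],[0,0,2,0,0,0],[0,0,0,0,0,0]]
  ]
}}

```text
time: 13.55
ee_pos: [0.5533, -0.2396, 0.0502]
tcp_rot: [179.8, -0.1, 87.5]
wrist_force: [-0.5, -0.6, -0.8]
opening: 0.0114
```

Emit:
{"api": "servo_tool", "payload": {
  "motion": [
    [[0,0,1,0,0,0],[0,0,1,0,0,0],[0,0,0,0,0,0]]
  ]
}}

```text
time: 13.85
ee_pos: [0.5534, -0.2397, 0.0486]
tcp_rot: [179.8, -0.1, 87.5]
wrist_force: [-0.1, -0.1, -0.8]
opening: 0.0115
```

Emit:
{"api": "servo_tool", "payload": {
  "motion": [
    [[0,0,1,0,0,0],[0,0,0,0,0,0]]
  ]
}}

```text
time: 14.05
ee_pos: [0.5536, -0.2398, 0.0478]
tcp_rot: [179.8, -0.1, 87.5]
wrist_force: [-0.2, -0.5, -0.9]
opening: 0.0115
```

Emit:
{"api": "servo_tool", "payload": {
  "motion": [
    [[0,0,1,0,0,0],[0,0,0,0,0,0]]
  ]
}}

```text
time: 14.25
ee_pos: [0.5539, -0.2398, 0.0477]
tcp_rot: [179.7, -0.0, 87.5]
wrist_force: [-2.0, 1.6, 5.9]
opening: 0.0113
```

Emit:
{"api": "servo_tool", "payload": {
  "motion": [
    [[0,0,1,0,0,0],[0,0,0,0,0,0]]
  ]
}}

```text
time: 14.45
ee_pos: [0.5541, -0.2399, 0.0476]
tcp_rot: [179.7, -0.0, 87.5]
wrist_force: [-2.5, 1.2, 11.6]
opening: 0.0113
```

Emit:
{"api": "servo_tool", "payload": {
  "motion": [
    [[0,0,-1.7,0,0,0],[0,0,0,0,0,0]]
  ]
}}

```text
time: 14.65
ee_pos: [0.5537, -0.2398, 0.0476]
tcp_rot: [179.8, -0.1, 87.5]
wrist_force: [0.5, -0.1, 5.7]
opening: 0.0114
```

Emit:
{"api": "servo_tool", "payload": {
  "motion": [
    [[0,0,0,0,0,0],[0,0,0,0,0,0],[0,0,0,0,0,0]]
  ],
  "gripper": 40
}}

```text
time: 14.95
ee_pos: [0.5534, -0.2397, 0.0471]
tcp_rot: [179.8, -0.1, 87.5]
wrist_force: [-0.3, 0.7, 0.2]
opening: 0.0403
```

```bash
python3 snap.py 17 wrist scene side
python3 - <<'E'
import cv2
A=cv2.imread("pics/wrist17.png")[160:400,210:430];A=cv2.resize(A,(480,480))
b=cv2.imread("pics/scene17.png")[120:250,150:280];b=cv2.resize(b,(480,480))
c=cv2.imread("pics/side17.png")[90:220,300:430];c=cv2.resize(c,(480,480))
cv2.imwrite("pics/r17.png",cv2.resize(cv2.hconcat([A,b,c]),None,fx=.55,fy=.55))
E
```

```text
14.95 [ 0.5534 -0.2397  0.0471] [ 1.7981e+02 -6.0000e-02  8.7520e+01] [-0.3  0.7  0.2] 0.0403 [-23.5  12.   -0.5  77.3   0.1  69. ]
```

View pics/r17.png

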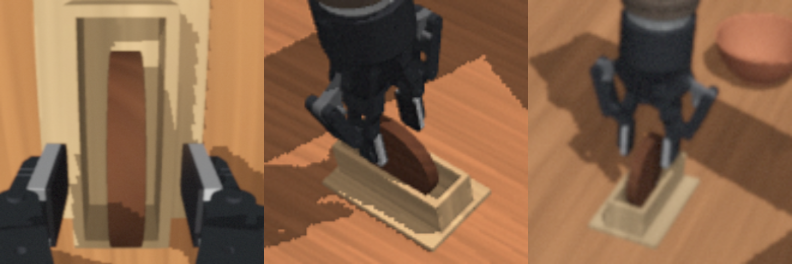

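It stands upright by itself. I'll retreat straight up.

Emit:
{"api": "servo_tool", "payload": {
  "motion": [
    [[0,0,-10,0,0,0],[0,0,-25,0,0,0],[0,0,-40,0,0,0],[0,0,-40,0,0,0],[0,0,-40,0,0,0]]
  ]
}}

```text
time: 15.6
ee_pos: [0.5526, -0.2398, 0.2049]
tcp_rot: [179.7, -0.0, 87.5]
wrist_force: [0.7, -1.0, -0.0]
opening: 0.0398
```

Emit:
{"api": "servo_tool", "payload": {
  "motion": [
    [[0,0,0,0,0,0],[0,0,0,0,0,0],[0,0,0,0,0,0],[0,0,0,0,0,0],[0,0,0,0,0,0]]
  ]
}}

```text
time: 16.1
ee_pos: [0.5525, -0.2397, 0.2013]
tcp_rot: [179.9, -0.1, 87.5]
wrist_force: [0.0, 0.5, -0.7]
opening: 0.04
```

```bash
python3 snap.py 18 wrist scene side
python3 - <<'E'
import cv2
A=cv2.imread("pics/wrist18.png")[160:400,210:430];A=cv2.resize(A,(480,480))
b=cv2.imread("pics/scene18.png")[120:250,150:280];b=cv2.resize(b,(480,480))
c=cv2.imread("pics/side18.png")[90:220,300:430];c=cv2.resize(c,(480,480))
cv2.imwrite("pics/r18.png",cv2.resize(cv2.hconcat([A,b,c]),None,fx=.55,fy=.55))
E
```

```text
16.1 [ 0.5525 -0.2397  0.2013] [ 1.7989e+02 -1.0000e-01  8.7520e+01] [ 0.   0.5 -0.7] 0.04 [-23.5  12.   16.4  94.4   0.1  69. ]
```

View pics/r18.png

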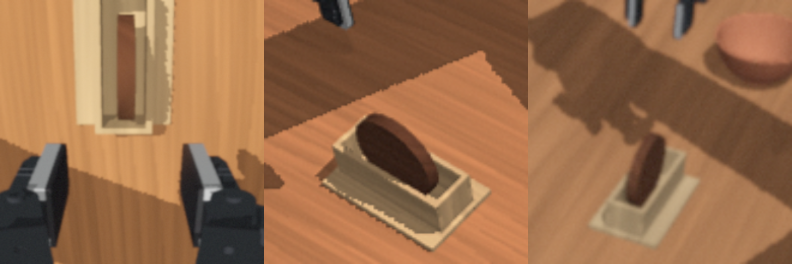

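View pics/scene18.png

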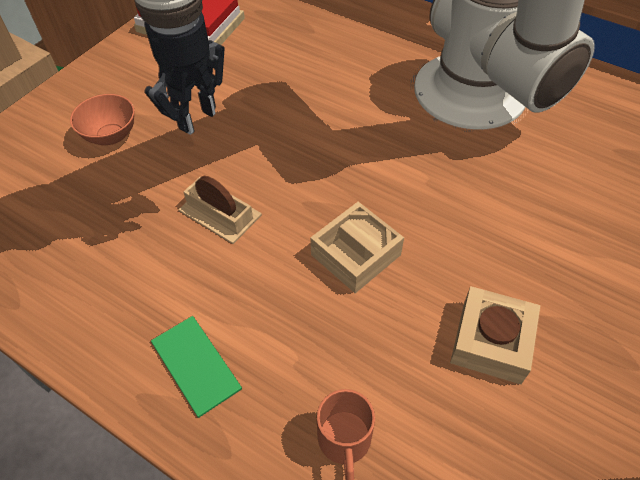

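The coaster stands on edge in the rack at scene (214,195). The small one is untouched at (500,323), and the gripper is well clear.

```bash
python3 -c "
from workcell import bot
print(bot.job_done())"
```

```text
the job is handed in; nothing more can be done
None
```

The large coaster now stands upright on edge in the rack's slot, and I handed the job in at about 16 s of the 48 s allowed.

- **Tipping:** I pressed the coaster at the dock's x ≈ +34 mm with the fingers shut. It stayed leaning at about 60° from flat after I withdrew.
- **Placing:** I took it by the raised edge with the tool tilted 30°, turned it vertical and lowered it to the slot floor. Contact force reached about 12 N, and I eased off before letting go.
- **Last checks:** Pictures taken 1.1 s after release show the coaster standing free, clear of both slot walls. The small coaster is still in its own dock, and the gripper is about 15 cm above its release height, touching nothing.

Three things disagreed along the way:

- **Fingertip position:** Contact in the press showed the tips about 19 mm behind the reported TCP, not ahead of it as described. I worked from the measured value.
- **Rack position:** Estimates from the different cameras differed by a few mm. The wrist picture settled it.
- **Rack end walls:** In one wrist picture they appeared a few mm from where I had assumed. It made no difference to the placing.

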